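# Trial-fit a taper-shank tool and free it with the drift

## Task

Try the new taper tool (the one with the flat-sided head) in the bench holder: press it gently home with a twisting push until its collar sits fully down on the holder's mouth - ramming it straight down overloads the holder - and let go of it. Then free it with the drift: drive the wedge, flat edge down, through the slot under the tool until the tool has been lifted onto the wedge's level top edge, without touching the tool while the wedge is in the slot. Leave the drift there with the loosened tool standing on it in the holder, and leave the other things alone.

Things in the scene. Friction and masses are not known exactly. Their poses are not given: they have to be found in the camera images.
- holder: fixed plain aluminium base, 56 x 56 mm, 36 mm high, on a thin grey foot 96 x 76 x 8 mm bolted to the bench; on top of it the spring-mounted head (see head), and between them a through slot. Origin on the bench under the axis of the head's upright bore, z up, x along the slot
- holder_mouth (a point): centre of the bore's mouth (32 mm wide) in the head's top face, 69 mm above the bench, moving with the head
- slot_entry (a point): middle of the near (-x) edge of the slot's floor, in the holder's frame (-28, 0, 16) mm. The slot runs along x from -28 to 28 mm, 14 mm wide, floor at z = 16, roof (the head) at z = 39 mm; flared lead-in wings reach to x = -42 mm. The wedge goes in here, towards the holder's +x
- tool: the taper tool: plain steel, 76 mm long, 0.2 kg, in one of the stand's two sockets. Origin at its lower end, z up. Stub 12 mm wide to z = 14; taper 17 mm wide at z = 14 to 28 at z = 44; round collar 38 mm wide, z = 44 to 50; flat-sided head, z = 50 to 76, 32 mm along x, 24 along y (grip across the 24). Fully home, the collar lies on the mouth and the origin is 25 mm above the bench, at any yaw
- spare: the tool to be left alone in the other socket of the stand: the same shank and collar, but a slim round head 18 mm in diameter, 26 mm high
- stand: fixed grey block 140 (its x) x 52 mm, 50 mm high, with two sockets 33 mm wide at x = -40 and 40 mm; a tool hangs in a socket by its collar, its origin 6 mm above the bench. Which tool is in which socket varies. Origin under its centre
- drift: the drift: wedge on a black handle, 0.12 kg, standing on its straight lower edge. Origin under the handle's centre, x towards the thin tip, z up. Handle x = -15 to 15, 20 wide, 30 mm high, gripped across the 20; then a polished blade 10 mm thick, its top edge level at 18.5 mm to x = 80, then sloping down to 5 mm at the tip
- drift_tip (a point): lower edge of the drift's tip, at (125, 0, 0) mm in the drift's frame. Pushed along the slot's floor with 5 to 20 N the drift lifts the seated tool by 9.5 mm; the tool stands on the level edge when the tip is about 52 mm past the holder's axis
- jar: bystander: small jar with screw lid, 45 mm wide and high, origin under its centre
- carton: bystander: small carton 46 x 62 x 24 mm, origin under its centre
- tape: bystander: roll of tape lying flat, 69 mm wide, 19 mm high, origin under its centre
- tool_end (a point): centre of the tool's lower end (the tool's origin)
- pads (a point): on the bore's axis, 51 mm above the bench, level with four sprung pads (8 N/mm each) that grip the taper from about 10 mm short of home on, ever harder. A straight push needs 30 to 42 N at the end; while turned to and fro, 1 rad/s or more at 3 mm/s of descent, 12 to 20 N. The seated tool stays stuck by friction
- head (a joint): how far the head (aluminium block 56 x 56 x 30 mm with the bore, over the base, top 69 mm above the bench) is pressed down on its spring of 15 N/mm, in m; 0 unloaded. Pressed down more than 1.8 mm (27 N with the tool's weight) it is overloaded and the run is lost; a push shows in the measured force
Things that resemble listed ones, but are neither listed nor needed, are in the scene too. What is shaped like the tool but green is not meant.

How it is judged:
By the outcome, as a careful person would: the job done as asked, in the order asked, and still so for the second after the job is handed in, with the robot touching nothing.
It also fails if it takes over 72 s, if anything falls off the work surface, if the arm or the gripper's body presses on something with over 40 N, if the wrist force passes 120 N, or if a joint passes its speed limit or range.

## Robot

A 6-joint arm with a two-finger parallel gripper is mounted at the origin on a cart in front of the work surface, level with it; the furniture and walls round the work are solid. World frame = base frame: x ahead of the robot, y to its left, z up, the work surface at z = 0. Lengths are in m, angles in rad, forces in N, time in s.
With the tool pointing down it reaches from about 0.375 to 0.9 m from the base axis. Payload 3.1 kg.
Tool frame: the origin (TCP) lies at the very end of the fingers, on their centre line; the grasp point (between the pads) lies 19 mm behind it (manip.pinch_z is the distance from the TCP to the grasp point, in m); z points along the fingers, y is the line along which they close (so a half turn about z gives the same grasp; the last joint's range is limited). The gripper opens to 85 mm and grips with 20 to 120 N. Pads are 22 mm wide; open, the fingers measure 114 mm over their backs; the gripper's body (76 mm by 85 mm) begins 54 mm behind the grasp point. The pads swing forward as they close: fully open they stand 13 mm farther back than shut.
Start: joints at [-1.377, 0.527, 1.433, -0, 1.181, -0.178], TCP at [0.227, -0.582, 0.201] pointing down, gripper open.
Joint ranges: [-3.08, 3.08], [-0.75, 2.2], [0.22, 2.44], [-1.43, 4.57], [0, 2.65], [-2.85, 2.85]. Speed limits (rad/s): [2.79, 2.79, 3.14, 3.14, 3.14, 3.14].

## Interface

Orientations are given as a unit quaternion [x, y, z, w].
In Python, from station import manip gives the robot as it stands.
- The arm moves only by the tool servo_tool, never from a script. Its argument "commands" is one flat list of numbers, 7 for each row, row after row: the shift along the tool's x, y, z each as a share of 500 mm, from -1 to 1, then the turn, a rotation vector about the tool's x, y, z each as a share of 360 degrees, from -1 to 1, then the opening, from -1 (shut) to 1 (fully open). In form: [dx, dy, dz, rx, ry, rz, claw, dx, dy, dz, rx, ry, rz, claw, ...]. A call has 1 to 12 rows; each row shifts and turns the commanded pose from where the row before left it, along the tool's axes as they then stand; what a row does not reach is not made up. A row lasts 1/12 s, in which the tool goes at most 41.7 mm and 7.16 degrees, less where a joint would pass 70% of its speed; a pose out of reach is approached as far as the arm can. A call with a number of a shift or a turn outside -1 to 1 is refused whole. A call with a gripper value outside its range is refused whole. The fingers move at their own pace and stop on an object; "force" is the grip in N (left out, the last holds). Time passes only in rows, so rows that do not move let the fingers close. It gives the time, the measured TCP pose, the force, the opening and the grip force at its end, in the units of the state.
- manip.sense(): the state, without advancing time (a new reading comes with each control period).
- manip.snapshot(name): name is "side" or "top"; returns a dict with "img" (384x512x3 uint8, red, green, blue), "mtx" (3x3 intrinsics, pixels), "world_to_cam" (4x4, takes a point from world to camera coordinates). Camera axes: x right, y up, looking along -z (the intrinsics and any distortion apply to the point x, -y, -z); pixel columns grow to the right and rows downward; lengths in m; the calibration is good to about 2 mm. A picture is of the moment at which its call begins. There is no depth.
- manip.sign_off(): hands the job in; it is judged then, once.
Trained networks look in a picture, given as the dict that the camera call returned (one of the last four; its "shot" number tells which), for a name from the list of things; names that differ only in an ending like _2 or _b are one class to them, and where a whole thing is asked for, a point or a joint stands for the part that bears it (a point fixed in the world has none). Each returns a list of dicts, best first, with "conf" (0 to 1); they miss things now and then, are a little off and sometimes report something else, mostly with a low value. They report only what shows in the picture. A call takes as long as a camera call. They do not tell look-alikes from the thing itself.
- manip.look_for(picture, query): "box" ([left, top, width, height] in pixels, round what is visible of it).
- manip.silhouettes(picture, query): "pixels" (384x512 bool, what is visible of it) and "box" ([left, top, width, height] in pixels, round what is visible of it).
The state is a dict: "t": time; "q": joint angles; "qd": joint speeds; "tau": joint torques, N m; "tcp_pos": TCP position; "tool_rot": TCP orientation; "force": force on the tool from outside, world axes, zero at the start; "ft_torque": the same for the moment, N m; "finger_gap": opening from 0.0 (shut) to 1.0 (fully open); "gripper_force": force on a finger pad.
Only numpy, scipy, OpenCV 4.12 (cv2) and the standard library are available. Lean on these libraries where they do the work, as an engineer would, in place of code of your own. Each camera call takes 0.05 s, during which the arm holds its last target. There are 200 camera calls.

## Working session

There is one attempt and no reset: what is moved stays moved. The work goes in short steps, Python scripts to look and compute and a tool call to move; the robot and the scene stay as the last step left them, time stands still between calls to the robot, and variables do not carry over. Pictures are saved under pics/ and viewed, at most 10 in all, crops included, and the job is handed in when it is done.

Besides the shell and the picture viewer there is one more tool, called after "Request:" as name(argument=value, ...), one argument or row to a line, values as JSON. servo_tool: Moves the arm, as the interface text tells. Its arguments: {"type":"object","properties":{"commands":{"type":"array"},"force":{"type":"number"}},"required":["commands"]}

```bash
mkdir -p pics; ls
python3 - <<'E'
from station import manip
import cv2,numpy as np
s=manip.sense();print(s['t'],s['tcp_pos'],s['tool_rot'],s['force'],manip.pinch_z)
for n in('side','top'):
    p=manip.snapshot(n);cv2.imwrite(f'pics/{n}0.png',p['img'][:,:,::-1])
    print(n,p['shot'],p['mtx'].tolist(),np.round(p['world_to_cam'],4).tolist(),[k for k in p])
    for q in['holder','tool','spare','stand','drift','jar','carton','tape','drift_tip','holder_mouth']:
        try:print(q,[(np.round(d['box']).astype(int).tolist(),round(d['conf'],2)) for d in manip.look_for(p,q)][:4])
        except Exception as e:print(q,e)
E
```

```text
pics
0.0 [ 0.22693701 -0.5815149   0.20044113] [ 9.82773629e-01  1.84810242e-01  7.74632053e-06 -1.08074230e-03] [-0.98981464  0.19342692 -0.56107795] 0.0187
side 1 [[449.86232729851207, 0.0, 249.85322411978413], [0.0, 449.86232729851207, 190.29277044095195], [0.0, 0.0, 1.0]] [[0.9428, -0.3334, -0.0038, -0.5587], [0.2159, 0.6017, 0.769, -0.1493], [-0.2541, -0.7258, 0.6392, -0.848], [0.0, 0.0, 0.0, 1.0]] ['img', 'mtx', 'world_to_cam', 'shot']
holder [([247, 165, 49, 53], 0.86)]
tool [([197, 224, 23, 39], 0.97), ([306, 222, 21, 35], 0.87), ([225, 256, 30, 29], 0.69)]
spare [([277, 251, 19, 19], 0.75)]
stand [([220, 246, 88, 64], 0.94)]
drift [([220, 249, 89, 63], 0.49)]
jar [([309, 203, 23, 22], 0.95)]
carton [([341, 263, 47, 38], 0.58)]
tape [([274, 146, 27, 21], 0.91), ([197, 193, 9, 36], 0.37)]
drift_tip [([199, 188, 11, 41], 0.7)]
holder_mouth [([252, 170, 35, 29], 0.71)]
top 2 [[386.11887162733984, 0.0, 255.33626627949675], [0.0, 386.11887162733984, 188.98206799303415], [0.0, 0.0, 1.0]] [[-0.0129, -0.9999, 0.0089, -0.0733], [0.9915, -0.0116, 0.1296, -0.6023], [-0.1295, 0.0105, 0.9915, -0.9666], [0.0, 0.0, 0.0, 1.0]] ['img', 'mtx', 'world_to_cam', 'shot']
holder [([219, 161, 26, 38], 0.77)]
tool [([293, 161, 17, 11], 0.74), ([313, 224, 12, 14], 0.69), ([271, 236, 18, 14], 0.66)]
spare [([309, 194, 13, 10], 0.65), ([308, 224, 19, 13], 0.28), ([219, 162, 24, 28], 0.26)]
stand [([301, 185, 30, 59], 0.58)]
drift [([204, 227, 50, 18], 0.53)]
jar [([261, 141, 15, 21], 0.67), ([321, 140, 18, 22], 0.51)]
carton [([323, 140, 17, 21], 0.66), ([172, 130, 29, 28], 0.46)]
tape []
drift_tip [([204, 229, 50, 18], 0.51)]
holder_mouth [([222, 163, 19, 28], 0.8)]
```

Run:
```python
import cv2
a=cv2.imread('pics/side0.png');cv2.imwrite('pics/a.png',cv2.resize(a[130:330,160:426],None,fx=3,fy=3,interpolation=2))
a=cv2.imread('pics/top0.png');cv2.imwrite('pics/b.png',cv2.resize(a[115:265,155:355],None,fx=4,fy=4,interpolation=2))
```

```text
(no output)
```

View pics/a.png

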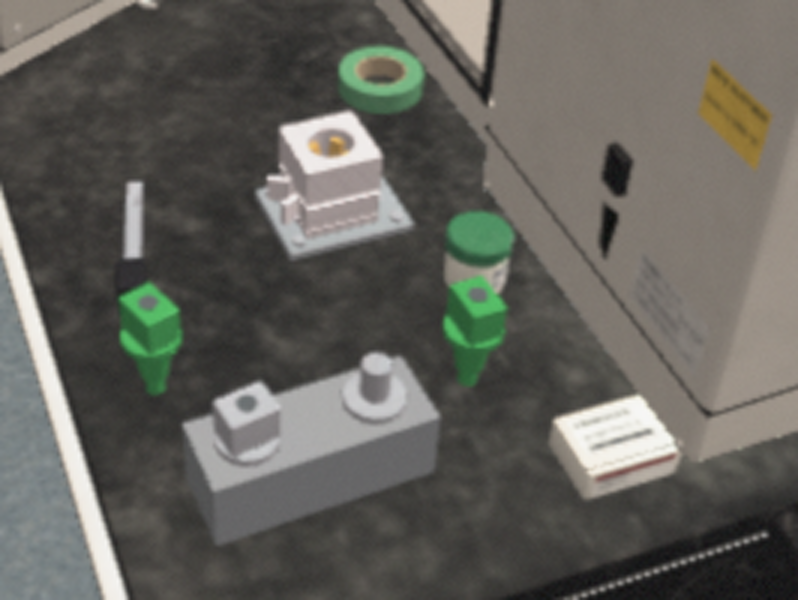

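View pics/b.png

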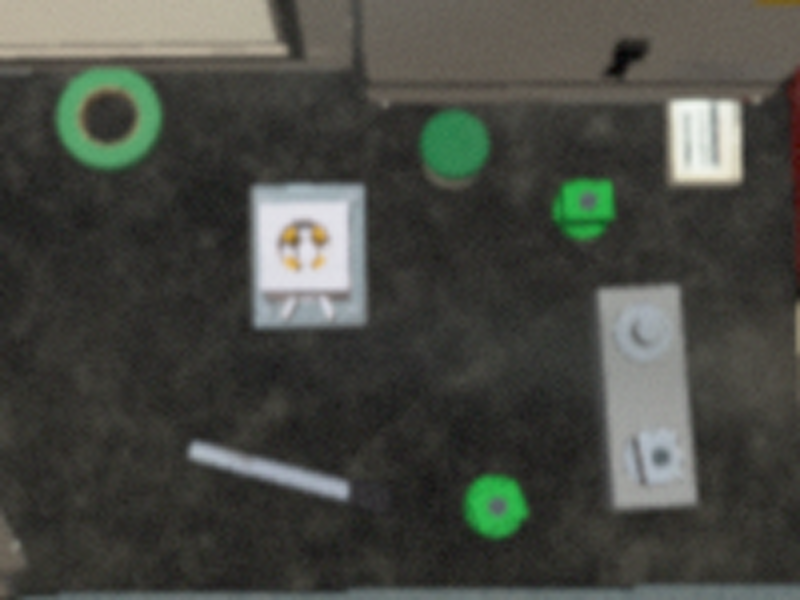

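The views show the flat-headed tool in the stand's near (-x) socket, at about (660,457) in the top crop. The spare is at (643,330). The holder's wings point to -x, and the drift lies with its tip towards +y. The green look-alikes are to be left alone.

```bash
cat > h.py <<'E'
import numpy as np
from scipy.optimize import least_squares
from scipy.spatial.transform import Rotation as R
def proj(p,X):
    X=np.atleast_2d(X);c=X@p['world_to_cam'][:3,:3].T+p['world_to_cam'][:3,3]
    d=np.c_[c[:,0],-c[:,1],-c[:,2]]@p['mtx'].T
    return d[:,:2]/d[:,2:]
def fit(obs,x0):
    """obs: list of (picture, local points Nx3, pixels Nx2); pose x,y,yaw (z in the local points)"""
    def f(v):
        c,s=np.cos(v[2]),np.sin(v[2]);M=np.array([[c,s,0],[-s,c,0],[0,0,1]])
        return np.concatenate([(proj(p,np.array(L)@M+[v[0],v[1],0])-px).ravel() for p,L,px in obs])
    r=least_squares(f,x0,loss='soft_l1');return r.x,np.round(r.fun.reshape(-1,2),1)
def crop(px,f,o): return (np.array(px,float)+.5)/f-.5+np.array(o)
E
cat > fit0.py <<'E'
from station import manip
from h import *
S=manip.snapshot('side');T=manip.snapshot('top')
s=lambda a:crop(a,3,(160,130)); t=lambda a:crop(a,4,(155,115))
def rect(a,b,z):return [(a,b,z),(a,-b,z),(-a,-b,z),(-a,b,z)]  # far-left, far-right, near-right, near-left
o={}
o['stand']=([(T,rect(.07,.026,.05),t([(597,288),(680,285),(697,505),(612,509)])),(S,rect(.07,.026,.05),s([(400,358),(438,412),(213,485),(184,424)]))],[.4,-.2,0])
o['holder']=([(T,rect(.028,.028,.069),t([(257,203),(348,201),(349,292),(258,294)])),(S,rect(.028,.028,.069),s([(352,113),(381,158),(304,178),(279,128)])),
 (T,rect(.048,.038,.008),t([(252,184),(365,184),(367,326),(252,327)]))],[.6,0,0])
o['tool']=([(T,[(0,0,.082)],t([(660,457)])),(S,[(0,0,.082)],s([(247,403)])),(S,rect(.016,.012,.082),s([(262,384),(280,408),(232,428),(214,405)]))],[.4,-.2,0])
o['spare']=([(T,[(0,0,.082)],t([(647,328)])),(S,[(0,0,.082)],s([(377,361)]))],[.4,-.2,0])
o['drift']=([(T,[(.125,0,.0025),(.0151,0,.018),(-.015,0,.03)],t([(190,450),(350,492),(387,497)])),(S,[(.125,0,.005)],s([(135,183)]))],[.4,0,1.5])
for k,(a,b) in o.items():
    v,r=fit(a,b);print(k,np.round(v,4),r.tolist())
E
python3 fit0.py
```

```text
stand [ 0.5346 -0.2352  0.0424] [[0.1, 0.5], [-0.6, 0.1], [-0.5, -0.3], [0.3, -0.2], [0.1, -1.3], [0.7, 1.2], [0.0, 1.5], [-0.6, -0.8]]
holder [ 0.631  -0.0182 -0.0023] [[0.8, 0.0], [0.0, 0.4], [-0.1, -0.6], [0.5, -0.9], [0.1, -0.9], [0.5, -0.8], [1.0, -1.7], [0.2, -0.6], [0.2, 1.8], [0.0, 1.6], [-0.2, 1.3], [0.2, 1.3]]
tool [ 0.4946 -0.2391  0.1716] [[0.7, 0.1], [0.0, 0.5], [-0.1, -1.5], [1.0, 0.0], [-0.1, 0.8], [-0.8, -1.4]]
spare [ 0.575  -0.2328  0.    ] [[0.3, -0.1], [-0.1, -0.2]]
drift [ 0.4743 -0.0586  1.3171] [[-0.1, -0.1], [-0.2, -0.7], [1.7, 0.8], [-0.2, -0.9]]
```

Run:
```python
import cv2,numpy as np
S=cv2.imread('pics/side0.png');T=cv2.imread('pics/top0.png')
def c(I,x,y,w,h,f):return cv2.resize(I[y:y+h,x:x+w],(w*f,h*f),interpolation=cv2.INTER_CUBIC)
cv2.imwrite('pics/c.png',np.vstack([np.hstack([c(T,305,215,30,30,10),c(S,225,250,40,30,10)]),np.hstack([c(T,215,160,35,30,10),c(S,250,165,40,30,10)])[:,:700] if 0 else np.hstack([c(T,215,163,30,30,10),c(S,248,165,40,30,10)])]))
```

```text
(no output)
```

View pics/c.png

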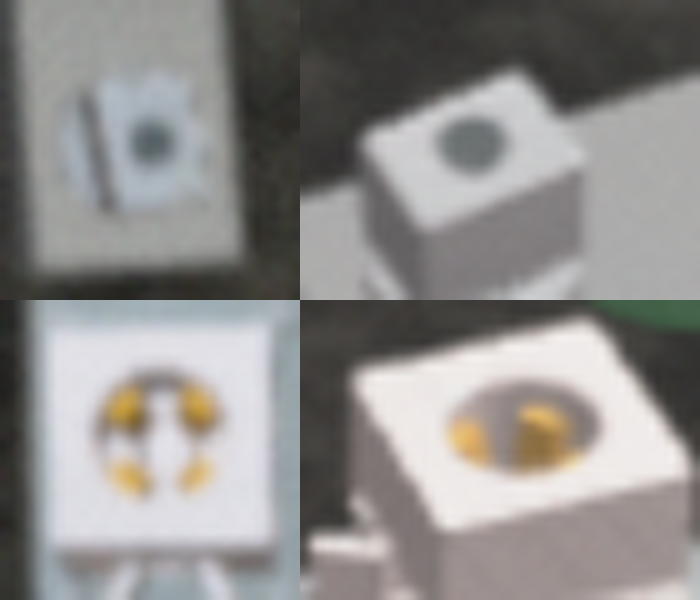

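The flat head is clear: its hole is at about (152,143) in the top crop, turned some 11°. The bore is centred at (160,133) in the top crop and (224,127) in the side crop.

```bash
cat > fit1.py <<'E'
from station import manip
from h import *
S=manip.snapshot('side');T=manip.snapshot('top')
def rect(a,b,z):return [(a,b,z),(a,-b,z),(-a,-b,z),(-a,b,z)]
tz=rect(.016,.012,.082)+[(0,0,.082)];hz=rect(.028,.028,.069)+[(0,0,.069)]
st=crop([(217,68),(282,158),(125,232),(60,135),(172,145)],10,(225,250))
tt=crop([(152,143)],10,(305,215))
sh=crop([(288,18),(390,165),(143,232),(53,78),(224,127)],10,(248,165))
th=crop([(47,25),(270,20),(272,245),(48,248),(160,133)],10,(215,163))
for n,o,x0 in(('tool',[(S,tz,st),(T,tz[4:],tt)],[.5,-.24,.1]),('toolS',[(S,tz,st)],[.5,-.24,.1]),('holder',[(S,hz,sh),(T,hz,th)],[.63,0,0]),('holderS',[(S,hz,sh)],[.63,0,0]),('holderT',[(T,hz,th)],[.63,0,0])):
    v,r=fit(o,x0);print(n,np.round(v,4),r.tolist())
E
python3 fit1.py
```

```text
tool [ 0.4943 -0.2383  0.1855] [[0.3, -0.5], [0.9, -0.1], [-0.3, 0.1], [-0.7, 0.1], [-0.0, 0.1], [0.2, 0.2]]
toolS [ 0.4942 -0.2384  0.1853] [[0.2, -0.5], [0.9, -0.1], [-0.3, 0.1], [-0.7, 0.1], [-0.0, 0.2]]
holder [ 0.6309 -0.018   0.0112] [[0.4, -0.0], [0.6, 0.3], [0.3, -0.5], [-0.2, -0.6], [-0.3, -0.8], [0.2, 0.6], [-0.1, 0.6], [0.1, -0.2], [0.3, 0.0], [0.1, 0.4]]
holderS [ 0.6302 -0.0188  0.0194] [[0.1, 0.2], [0.5, 0.5], [0.3, -0.1], [-0.5, -0.2], [-0.5, -0.5]]
holderT [ 0.6316 -0.0177  0.0042] [[0.1, 0.2], [-0.2, 0.4], [-0.1, -0.4], [0.2, -0.3], [-0.1, 0.1]]
```

Request:
servo_tool(
  commands=[0.068,-0.0405,0,0,0,0,1,0.068,-0.0405,0,0,0,0,1,0.068,-0.0405,0,0,0,0,1,0.068,-0.0405,0,0,0,0,1,0.068,-0.0405,0,0,0,0,1,0.068,-0.0405,0,0,0,0,1,0.068,-0.0405,0,0,0,0,1,0.068,-0.0405,0,0,0,0,1,0.068,-0.0405,0,0,0,0,1,0.068,-0.0405,0,0,0,0,1,0.068,-0.0405,0,0,0,0,1,0,0,0,0,0,0.0149,1],
)

```text
t: 2.3
tcp_pos: [0.4981, -0.233, 0.2017]
tool_rot: [0.99, 0.141, 0.001, -0.001]
force: [0.0, -0.3, -0.5]
finger_gap: 0.999
gripper_force: 0.0
```

Request:
servo_tool(
  commands=[0,0,0,0,0,0.0149,1,0,0,0,0,0,0,1],
)

```text
t: 2.47
tcp_pos: [0.4952, -0.2378, 0.2015]
tool_rot: [0.996, 0.093, 0.0, 0.0]
force: [-0.3, -1.0, -0.4]
finger_gap: 1.002
gripper_force: 0.0
```

```bash
cat > go.py <<'E'
# usage: go.py x y z yaw_deg : remaining move in tool axes, as shares
import sys
from station import manip
from h import *
x,y,z,yaw=map(float,sys.argv[1:5]);s=manip.sense()
M=R.from_quat(s['tool_rot']);d=M.inv().apply(np.array([x,y,z])-s['tcp_pos'])
c=np.radians(yaw);tgt=R.from_matrix(np.array([[np.cos(c),np.sin(c),0],[np.sin(c),-np.cos(c),0],[0,0,-1]]))
rv=np.degrees((M.inv()*tgt).as_rotvec())
print('t',round(s['t'],2),'tcp',np.round(s['tcp_pos'],4),'F',np.round(s['force'],1),'gap',round(s['finger_gap'],3),'grip',round(s['gripper_force'],1),'q6',round(s['q'][5],2))
print('mm',np.round(d*1000,1),'shares',np.round(d/.5,4),'deg',np.round(rv,2),'shares',np.round(rv/360,4))
E
python3 go.py .4942 -.2382 .058 10.6
```

```text
t 2.47 tcp [ 0.4952 -0.2378  0.2015] F [-0.3 -1.  -0.4] gap 1.002 grip 0.0 q6 0.73
mm [ -1.1   0.2 143.5] shares [-0.0022  0.0003  0.287 ] deg [ 0.01 -0.01  0.02] shares [ 0.     -0.      0.0001]
```

Request:
servo_tool(
  commands=[-0.0022,0,0.06,0,0,0,1,0,0,0.06,0,0,0,1,0,0,0.06,0,0,0,1,0,0,0.06,0,0,0,1,0,0,0.03,0,0,0,1,0,0,0.017,0,0,0,0,0,0,0,0,0,0,-1,0,0,0,0,0,0,-1,0,0,0,0,0,0,-1,0,0,0,0,0,0,-1,0,0,0,0,0,0,-1,0,0,0,0,0,0,-1],
  force=70,
)

```text
t: 3.47
tcp_pos: [0.494, -0.2394, 0.0589]
tool_rot: [0.996, 0.092, 0.001, 0.001]
force: [0.2, 0.1, -0.5]
finger_gap: 0.007
gripper_force: 0.0
```

Request:
servo_tool(
  commands=[0,0,0,0,0,0,-1,0,0,0,0,0,0,-1,0,0,0,0,0,0,-1],
)

```text
t: 3.72
tcp_pos: [0.4936, -0.239, 0.0581]
tool_rot: [0.996, 0.092, 0.0, 0.0]
force: [0.0, 0.5, -1.0]
finger_gap: -0.003
gripper_force: 0.0
```

```bash
python3 go.py .6309 -.018 .20 10
```

```text
t 3.72 tcp [ 0.4936 -0.239   0.0581] F [ 0.   0.5 -1. ] gap -0.003 grip 0.0 q6 0.73
mm [ 175.6 -192.  -141.9] shares [ 0.3512 -0.3841 -0.2838] deg [ 0.01 -0.01  0.58] shares [ 0.     -0.      0.0016]
```

Run:
```python
from station import manip
import cv2,numpy as np
S=manip.snapshot('side')['img'][:,:,::-1];T=manip.snapshot('top')['img'][:,:,::-1]
c=lambda I,x,y,w,h,f:cv2.resize(I[y:y+h,x:x+w],(w*f,h*f),interpolation=cv2.INTER_CUBIC)
cv2.imwrite('pics/d.png',np.hstack([c(S,180,190,130,130,3),c(T,250,140,130,130,3)]))
```

```text
(no output)
```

View pics/d.png

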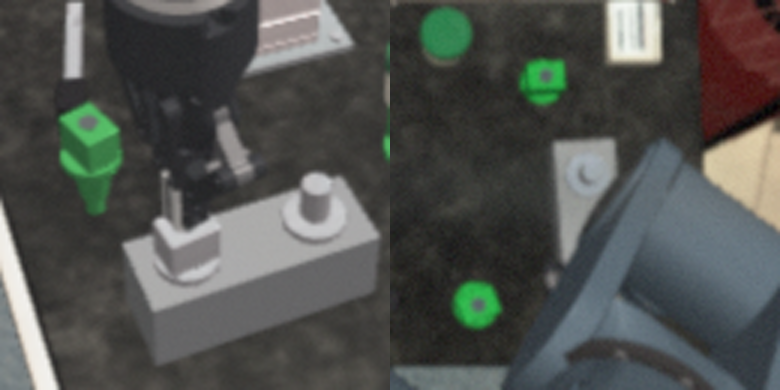

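Run:
```python
from station import manip
from h import *
import cv2
S=manip.snapshot('side');s=manip.sense();p=s['tcp_pos'];print(s['q'])
for z in(0,.0187,.05):print(z,((proj(S,p+[0,0,z])[0]-[180,190])*3).round())
for X in([.4942,-.2382,.082],[.4942,-.2382,.056]):print(((proj(S,X)[0]-[180,190])*3).round())
I=S['img'][:,:,::-1]
cv2.imwrite('pics/e.png',cv2.resize(I[225:295,210:270],None,fx=8,fy=8,interpolation=cv2.INTER_CUBIC))
```

```text
[-6.54878848e-01  6.36889735e-01  1.74419810e+00 -2.81436596e-05
  7.60573913e-01  7.31317773e-01]
0 [185. 252.]
0.0187 [184. 230.]
0.05 [183. 192.]
[185. 222.]
[186. 253.]
```

View pics/e.png

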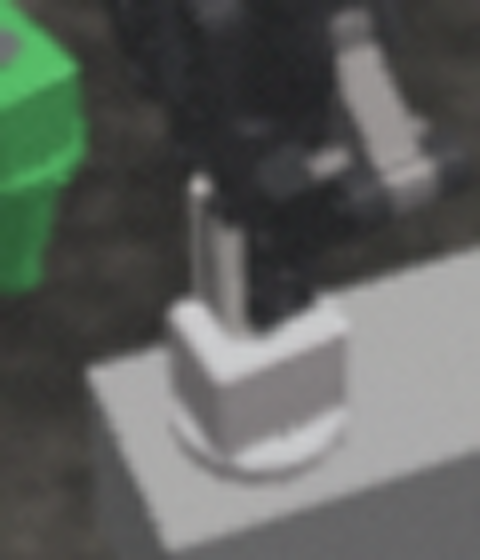

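Request:
servo_tool(
  commands=[0,0,-0.04,0,0,0,-1,0,0,-0.05,0,0,0,-1,0,0,0,0,0,0,-1],
)

```text
t: 4.12
tcp_pos: [0.4959, -0.2407, 0.1064]
tool_rot: [0.996, 0.092, 0.003, 0.002]
force: [0.1, -0.2, -0.7]
finger_gap: -0.003
gripper_force: 0.0
```

Run:
```python
from station import manip
from h import *
import cv2
S=manip.snapshot('side');s=manip.sense();p=s['tcp_pos'];print(p,s['finger_gap'],s['force'])
I=np.ascontiguousarray(S['img'][:,:,::-1]);I=cv2.resize(I[200:300,190:320],None,fx=6,fy=6,interpolation=cv2.INTER_CUBIC)
for X in(p,p+[0,0,.0187]):
    u=(proj(S,X)[0]-[190,200])*6+2.5;cv2.circle(I,tuple(int(a) for a in u),3,(0,0,255),-1)
cv2.imwrite('pics/f.png',I)
```

```text
[ 0.49516296 -0.24024197  0.10496508] -0.001367343404576559 [-0.26795784 -0.21820207  0.10937317]
```

View pics/f.png

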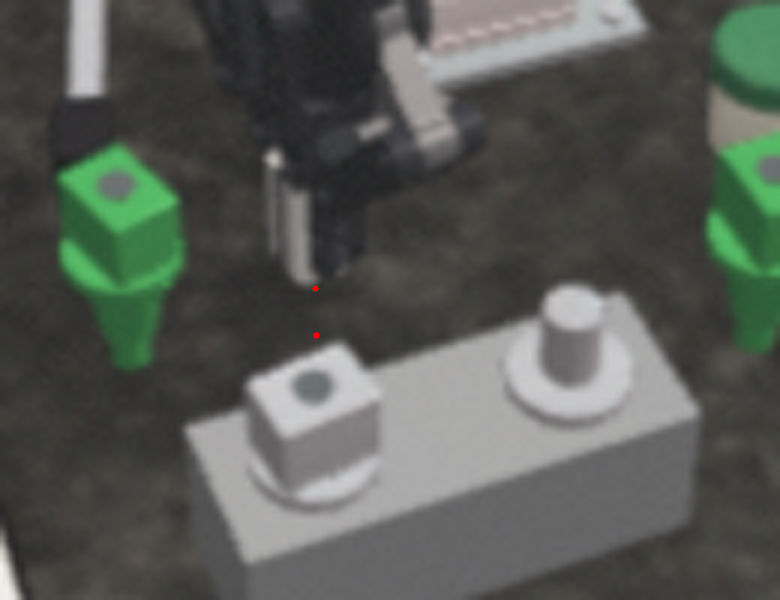

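The picture shows the shut fingers ending well above the reported TCP (tip centre about (317,257), projected TCP (316,335)). The real fingertips are roughly 25–30 mm behind where the TCP is reported, so the grasp closed above the head. I'll probe the head's top, which is at a known 82 mm, to measure this offset.

Request:
servo_tool(
  commands=[0,0,0.05,0,0,0,-1,0,0,0.043,0,0,0,-1,0,0,0,0,0,0,-1],
)

```text
t: 4.42
tcp_pos: [0.4919, -0.238, 0.0532]
tool_rot: [0.996, 0.092, -0.002, -0.002]
force: [0.1, -0.2, -0.4]
finger_gap: 0.003
gripper_force: 0.0
```

Request:
servo_tool(
  commands=[0,0,0.002,0,0,0,-1,0,0,0.002,0,0,0,-1,0,0,0,0,0,0,-1],
)

```text
t: 4.67
tcp_pos: [0.4936, -0.2391, 0.0547]
tool_rot: [0.996, 0.092, 0.0, 0.0]
force: [-0.1, -0.2, 0.5]
finger_gap: 0.001
gripper_force: 0.0
```

Request:
servo_tool(
  commands=[0,0,0.002,0,0,0,-1,0,0,0.002,0,0,0,-1,0,0,0,0,0,0,-1],
)

```text
t: 4.92
tcp_pos: [0.4936, -0.2391, 0.0528]
tool_rot: [0.996, 0.092, 0.0, 0.0]
force: [0.2, -0.4, 0.5]
finger_gap: 0.001
gripper_force: 0.0
```

Request:
servo_tool(
  commands=[0,0,0.002,0,0,0,-1,0,0,0.002,0,0,0,-1,0,0,0,0,0,0,-1],
)

```text
t: 5.17
tcp_pos: [0.4938, -0.2392, 0.0521]
tool_rot: [0.996, 0.092, 0.0, 0.0]
force: [-2.0, 1.1, 11.5]
finger_gap: 0.001
gripper_force: 5.5
```

Request:
servo_tool(
  commands=[0,0,0.002,0,0,0,-1,0,0,0.001,0,0,0,-1,0,0,0,0,0,0,-1],
)

```text
t: 5.42
tcp_pos: [0.4938, -0.2393, 0.052]
tool_rot: [0.996, 0.092, 0.001, 0.001]
force: [-4.1, 1.6, 20.6]
finger_gap: 0.003
gripper_force: 10.3
```

Contact was at a reported z of 0.052, so the fingertips end 30 mm behind the reported TCP. I'll back off, open and grasp with that correction.

Request:
servo_tool(
  commands=[0,0,-0.06,0,0,0,-1,0,0,-0.02,0,0,0,1,0,0,0,0,0,0,1,0,0,0,0,0,0,1,0,0,0,0,0,0,1,0,0,0,0,0,0,1,0,0,0,0,0,0,1,0,0,0,0,0,0,1],
)

```text
t: 6.08
tcp_pos: [0.493, -0.2387, 0.088]
tool_rot: [0.996, 0.092, -0.001, -0.001]
force: [0.2, 0.6, -1.1]
finger_gap: 0.976
gripper_force: 0.0
```

```bash
python3 go.py .4942 -.2382 .028 10.6
```

```text
t 6.08 tcp [ 0.493  -0.2387  0.088 ] F [ 0.2  0.6 -1.1] gap 0.976 grip 0.0 q6 0.73
mm [ 1.3 -0.2 60. ] shares [ 0.0026 -0.0005  0.1199] deg [-0.08  0.07 -0.03] shares [-0.0002  0.0002 -0.0001]
```

Request:
servo_tool(
  commands=[0.002,0,0.05,0,0,0,1,0,0,0.045,0,0,0,1,0,0,0.02,0,0,0,1,0,0,0.005,0,0,0,-1,0,0,0,0,0,0,-1,0,0,0,0,0,0,-1,0,0,0,0,0,0,-1,0,0,0,0,0,0,-1,0,0,0,0,0,0,-1,0,0,0,0,0,0,-1],
  force=80,
)

```text
t: 6.92
tcp_pos: [0.4952, -0.2392, 0.0302]
tool_rot: [0.996, 0.092, 0.001, 0.001]
force: [-0.7, 1.2, 6.1]
finger_gap: 0.265
gripper_force: 79.2
```

```bash
python3 go.py .6309 -.018 .09 10
```

```text
t 6.92 tcp [ 0.4952 -0.2392  0.0302] F [-0.7  1.2  6.1] gap 0.265 grip 79.2 q6 0.73
mm [ 174.1 -192.5  -59.8] shares [ 0.3482 -0.385  -0.1196] deg [ 0.09 -0.09  0.57] shares [ 0.0002 -0.0002  0.0016]
```

Request:
servo_tool(
  commands=[0,0,-0.05,0,0,0,-1,0,0,-0.06,0,0,0,-1,0,0,-0.06,0,0,0,-1,0.0437,-0.0478,0,0,0,0,-1,0.0437,-0.0478,0,0,0,0,-1,0.0437,-0.0478,0,0,0,0,-1,0.0437,-0.0478,0,0,0,0,-1,0.0437,-0.0478,0,0,0,0,-1,0.0437,-0.0478,0,0,0,0,-1,0.0437,-0.0478,0,0,0,0,-1,0.0437,-0.0478,0,0,0,0,-1],
)

```text
t: 7.83
tcp_pos: [0.6314, -0.0173, 0.1137]
tool_rot: [0.996, 0.092, -0.0, -0.0]
force: [0.1, -0.6, -0.8]
finger_gap: 0.261
gripper_force: 79.0
```

Request:
servo_tool(
  commands=[0,0,0,0,0,0,-1,0,0,0,0,0,0,-1],
)

```text
t: 8.0
tcp_pos: [0.6314, -0.017, 0.1135]
tool_rot: [0.996, 0.094, -0.0, 0.0]
force: [-0.1, -0.6, -1.3]
finger_gap: 0.261
gripper_force: 79.0
```

```bash
python3 go.py .6319 -.019 .09 10.6
python3 - <<'E'
from station import manip
from h import *
import cv2
S=manip.snapshot('side');p=manip.sense()['tcp_pos'];zo=p[2]-.0242
print('zo',zo)
I=np.ascontiguousarray(S['img'][:,:,::-1]);o=[220,110];f=6
I=cv2.resize(I[110:210,220:350],None,fx=f,fy=f,interpolation=cv2.INTER_CUBIC)
for X in([.6309,-.018,zo],[.6309,-.018,zo+.044],[.6309,-.018,.069]):
    u=(proj(S,X)[0]-o)*f+2.5;cv2.circle(I,tuple(int(a) for a in u),3,(0,0,255),-1);print(u)
cv2.imwrite('pics/g.png',I)
E
```

```text
t 8.0 tcp [ 0.6314 -0.017   0.1135] F [-0.1 -0.6 -1.3] gap 0.261 grip 79.0 q6 1.18
mm [ 0.1  2.  23.5] shares [0.0003 0.0041 0.047 ] deg [0.01 0.03 0.18] shares [0.     0.0001 0.0005]
zo 0.08920295704807676
[301.86606743 355.69325001]
[305.08502966 251.36284839]
[300.45183041 401.53035691]
```

View pics/g.png

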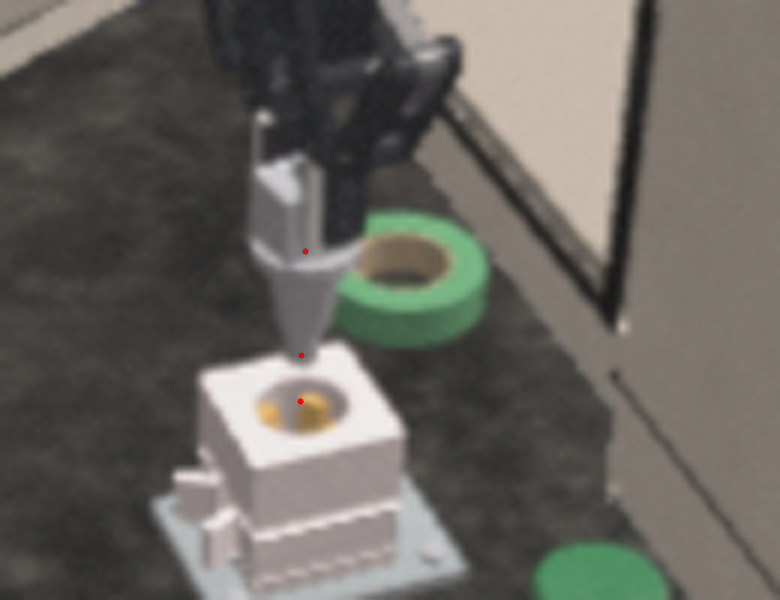

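The stub end at (302,357) sits over the bore centre at (300,406). I'll shift it 2 mm toward -y and go down to just short of the pads.

Request:
servo_tool(
  commands=[0,0.0041,0,0,0,0,-1,0,0,0.02,0,0,0,-1,0,0,0.02,0,0,0,-1,0,0,0.02,0,0,0,-1,0,0,0.014,0,0,0,-1,0,0,0,0,0,0,-1],
)

```text
t: 8.55
tcp_pos: [0.6302, -0.0209, 0.0744]
tool_rot: [0.996, 0.092, -0.002, -0.001]
force: [1.3, 1.1, -2.1]
finger_gap: 0.261
gripper_force: 78.8
```

Request:
servo_tool(
  commands=[0,0,0.008,0,0,0,-1,0,0,0.008,0,0,0,-1,0,0,0.006,0,0,0,-1,0,0,0,0,0,0,-1],
)

```text
t: 8.88
tcp_pos: [0.6311, -0.0197, 0.0656]
tool_rot: [0.996, 0.092, -0.0, -0.001]
force: [-0.7, 4.7, -0.9]
finger_gap: 0.258
gripper_force: 79.0
```

Request:
servo_tool(
  commands=[0,-0.002,0.001,0,0,0.0167,-1,0,0,0.001,0,0,0.0167,-1,0,0,0.001,0,0,0.0167,-1,0,0,0.001,0,0,-0.0167,-1,0,0,0.001,0,0,-0.0167,-1,0,0,0.001,0,0,-0.0167,-1,0,0,0.0005,0,0,-0.0167,-1,0,0,0.0005,0,0,-0.0167,-1,0,0,0.0005,0,0,-0.0167,-1,0,0,0.0005,0,0,0.0167,-1,0,0,0.0005,0,0,0.0167,-1,0,0,0.0005,0,0,0.0167,-1],
)

```text
t: 9.88
tcp_pos: [0.6312, -0.0185, 0.0616]
tool_rot: [0.996, 0.09, -0.0, -0.001]
force: [-0.3, 4.9, -0.4]
finger_gap: 0.264
gripper_force: 79.1
```

Request:
servo_tool(
  commands=[0,0,0.0005,0,0,0.0167,-1,0,0,0.0005,0,0,0.0167,-1,0,0,0.0005,0,0,0.0167,-1,0,0,0.0005,0,0,-0.0167,-1,0,0,0.0005,0,0,-0.0167,-1,0,0,0.0005,0,0,-0.0167,-1,0,0,0.0005,0,0,-0.0167,-1,0,0,0.0005,0,0,-0.0167,-1,0,0,0.0005,0,0,-0.0167,-1,0,0,0.0005,0,0,0.0167,-1,0,0,0.0005,0,0,0.0167,-1,0,0,0.0005,0,0,0.0167,-1],
)

```text
t: 10.88
tcp_pos: [0.6312, -0.0179, 0.0587]
tool_rot: [0.996, 0.089, 0.0, -0.001]
force: [-1.3, 5.5, 0.3]
finger_gap: 0.262
gripper_force: 79.2
```

Request:
servo_tool(
  commands=[0,-0.003,0.0005,0,0,0.0167,-1,0,0,0.0005,0,0,0.0167,-1,0,0,0.0005,0,0,0.0167,-1,0,0,0.0005,0,0,-0.0167,-1,0,0,0.0005,0,0,-0.0167,-1,0,0,0.0005,0,0,-0.0167,-1,0,0,0.0005,0,0,-0.0167,-1,0,0,0.0005,0,0,-0.0167,-1,0,0,0.0005,0,0,-0.0167,-1,0,0,0.0005,0,0,0.0167,-1,0,0,0.0005,0,0,0.0167,-1,0,0,0.0005,0,0,0.0167,-1],
)

```text
t: 11.88
tcp_pos: [0.6311, -0.0175, 0.0561]
tool_rot: [0.996, 0.09, 0.0, -0.0]
force: [-2.3, 4.0, 2.2]
finger_gap: 0.259
gripper_force: 79.3
```

Request:
servo_tool(
  commands=[-0.001,-0.0015,0.0005,0,0,0.0167,-1,0,0,0.0005,0,0,0.0167,-1,0,0,0.0005,0,0,0.0167,-1,0,0,0.0005,0,0,-0.0167,-1,0,0,0.0005,0,0,-0.0167,-1,0,0,0.0005,0,0,-0.0167,-1,0,0,0.0005,0,0,-0.0167,-1,0,0,0.0005,0,0,-0.0167,-1,0,0,0.0005,0,0,-0.0167,-1,0,0,0.0005,0,0,0.0167,-1,0,0,0.0005,0,0,0.0167,-1,0,0,0.0005,0,0,0.0167,-1],
)

```text
t: 12.88
tcp_pos: [0.6311, -0.0174, 0.0539]
tool_rot: [0.996, 0.09, 0.001, 0.0]
force: [-1.2, 1.9, 6.2]
finger_gap: 0.262
gripper_force: 79.8
```

Request:
servo_tool(
  commands=[0,0,0.0005,0,0,0.0167,-1,0,0,0.0005,0,0,0.0167,-1,0,0,0.0005,0,0,0.0167,-1,0,0,0.0005,0,0,-0.0167,-1,0,0,0.0005,0,0,-0.0167,-1,0,0,0.0005,0,0,-0.0167,-1,0,0,0.0005,0,0,-0.0167,-1,0,0,0.0005,0,0,-0.0167,-1,0,0,0.0005,0,0,-0.0167,-1,0,0,0.0005,0,0,0.0167,-1,0,0,0.0005,0,0,0.0167,-1,0,0,0.0005,0,0,0.0167,-1],
)

```text
t: 13.88
tcp_pos: [0.6312, -0.0174, 0.0516]
tool_rot: [0.996, 0.09, 0.001, 0.0]
force: [-2.0, 2.9, 9.7]
finger_gap: 0.263
gripper_force: 80.2
```

Request:
servo_tool(
  commands=[0,0,0.0005,0,0,0.0167,-1,0,0,0.0005,0,0,0.0167,-1,0,0,0.0005,0,0,0.0167,-1,0,0,0.0005,0,0,-0.0167,-1,0,0,0.0005,0,0,-0.0167,-1,0,0,0.0005,0,0,-0.0167,-1,0,0,0.0005,0,0,-0.0167,-1,0,0,0.0005,0,0,-0.0167,-1,0,0,0.0005,0,0,-0.0167,-1,0,0,0.0005,0,0,0.0167,-1,0,0,0.0005,0,0,0.0167,-1,0,0,0.0005,0,0,0.0167,-1],
)

```text
t: 14.88
tcp_pos: [0.6313, -0.0173, 0.0492]
tool_rot: [0.996, 0.09, 0.001, 0.0]
force: [-3.3, 4.0, 12.1]
finger_gap: 0.259
gripper_force: 80.8
```

Request:
servo_tool(
  commands=[0,0,0.0005,0,0,0.0167,-1,0,0,0.0005,0,0,0.0167,-1,0,0,0.0005,0,0,0.0167,-1,0,0,0.0005,0,0,-0.0167,-1,0,0,0.0005,0,0,-0.0167,-1,0,0,0.0005,0,0,-0.0167,-1],
)

```text
t: 15.38
tcp_pos: [0.6312, -0.0175, 0.0481]
tool_rot: [0.996, 0.094, 0.001, 0.0]
force: [-4.6, 2.7, 15.4]
finger_gap: 0.261
gripper_force: 81.2
```

Run:
```python
from station import manip
s=manip.sense();print(s['tcp_pos'],s['force'],s['ft_torque'])
```

```text
[ 0.63115508 -0.01751661  0.04807218] [-4.60953026  2.74348791 15.37624347] [ 0.55596076  0.83446802 -0.3304276 ]
```

Request:
servo_tool(
  commands=[0,0,0.0005,0,0,-0.0167,-1,0,0,0.0005,0,0,-0.0167,-1,0,0,0.0005,0,0,-0.0167,-1,0,0,0,0,0,0.0167,-1,0,0,0,0,0,0.0167,-1,0,0,0,0,0,0.0167,-1],
)

```text
t: 15.88
tcp_pos: [0.6313, -0.0173, 0.0479]
tool_rot: [0.996, 0.091, 0.001, 0.0]
force: [-5.2, 3.2, 17.3]
finger_gap: 0.259
gripper_force: 81.5
```

Request:
servo_tool(
  commands=[0,0,0.0005,0,0,0.0167,-1,0,0,0.0005,0,0,0.0167,-1,0,0,0.0005,0,0,0.0167,-1,0,0,0,0,0,-0.0167,-1,0,0,0,0,0,-0.0167,-1,0,0,0,0,0,-0.0167,-1],
)

```text
t: 16.38
tcp_pos: [0.6313, -0.0176, 0.0478]
tool_rot: [0.996, 0.094, 0.001, 0.0]
force: [-6.3, 3.0, 20.9]
finger_gap: 0.259
gripper_force: 81.9
```

It now moves stiffly with the sprung head, so it is seated. I'll unload, then let go.

Request:
servo_tool(
  commands=[-0.001,-0.0005,-0.002,0,0,0,-1,0,0,-0.002,0,0,0,-1,0,0,-0.002,0,0,0,-1,0,0,0,0,0,0,-1],
)

```text
t: 16.72
tcp_pos: [0.6312, -0.0175, 0.0486]
tool_rot: [0.996, 0.093, 0.002, 0.001]
force: [-0.3, 2.7, 7.3]
finger_gap: 0.265
gripper_force: 79.9
```

Request:
servo_tool(
  commands=[0,0,-0.002,0,0,0,-1,0,0,0,0,0,0,1,0,0,0,0,0,0,1,0,0,0,0,0,0,1,0,0,0,0,0,0,1,0,0,0,0,0,0,1,0,0,0,0,0,0,1,0,0,0,0,0,0,1],
)

```text
t: 17.38
tcp_pos: [0.63, -0.0177, 0.0472]
tool_rot: [0.996, 0.092, -0.0, 0.0]
force: [-0.1, -0.4, 0.8]
finger_gap: 1.002
gripper_force: 0.0
```

Request:
servo_tool(
  commands=[0,0,-0.03,0,0,0,1,0,0,-0.06,0,0,0,1,0,0,-0.06,0,0,0,1,0,0,-0.03,0,0,0,1,0,0,0,0,0,0,1],
)

```text
t: 17.8
tcp_pos: [0.6331, -0.0182, 0.1418]
tool_rot: [0.996, 0.092, 0.004, 0.001]
force: [0.5, 0.3, 0.5]
finger_gap: 0.998
gripper_force: 0.0
```

Run:
```python
from station import manip
from h import *
import cv2
S=manip.snapshot('side');s=manip.sense();print(s['t'],s['tcp_pos'],s['force'])
T=manip.snapshot('top')
for n in('tool','drift','holder'):print(n,[(np.round(d['box']).tolist(),round(d['conf'],2)) for d in manip.look_for(S,n)][:4])
f=5;I=cv2.resize(S['img'][140:250,185:305,::-1],None,fx=f,fy=f,interpolation=2)
# predicted top of seated head and drift model
dr=[.4743,-.0586];a=1.3171;v=np.array([np.cos(a),np.sin(a)])
for X in([.6312,-.018,.101],[*(np.array(dr)+.125*v),.005],[*dr,.03]):
    u=(proj(S,X)[0]-[185,140])*f+2;cv2.circle(I,tuple(int(q) for q in u),2,(0,0,255),-1)
cv2.imwrite('pics/i.png',I);cv2.imwrite('pics/top1.png',T['img'][:,:,::-1])
# stretch: top crop drift
J=cv2.resize(T['img'][220:250,195:255,::-1],None,fx=10,fy=10,interpolation=2);cv2.imwrite('pics/j.png',np.vstack([cv2.resize(I,(327,300)) if 0 else J,cv2.copyMakeBorder(I[:280,:],0,0,0,0,0)[:, :600]]))
```

```text
17.85 [ 0.63155562 -0.01793569  0.13955759] [ 0.59953714  0.71804341 -0.96471598]
tool [([198.0, 223.0, 24.0, 38.0], 0.88), ([308.0, 222.0, 19.0, 35.0], 0.83), ([259.0, 160.0, 22.0, 21.0], 0.52), ([253.0, 174.0, 32.0, 26.0], 0.18)]
drift [([196.0, 192.0, 13.0, 36.0], 0.73)]
holder [([246.0, 172.0, 48.0, 47.0], 0.95)]
```

View pics/j.png

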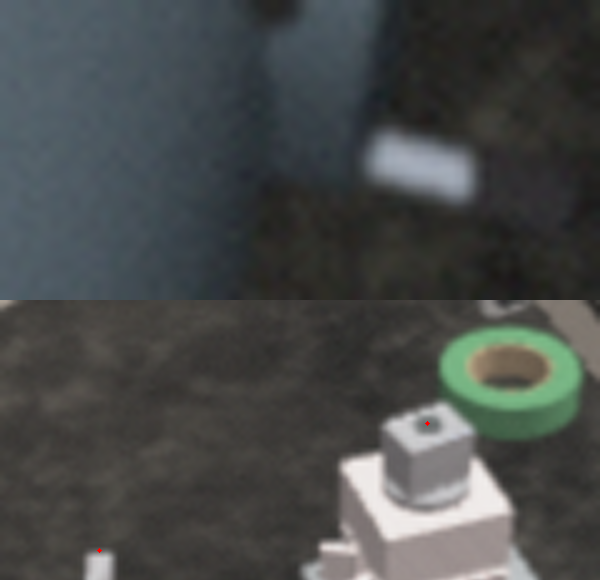

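The tool sits upright in the mouth, with its hole at (428,423) where I predicted it. Next, a finer drift pose from the first pictures.

```bash
cat > fit2.py <<'E'
from station import manip
from h import *
import cv2
S=manip.snapshot('side');T=manip.snapshot('top')
def ends(fn,x,y,w,h,th):
    g=cv2.cvtColor(cv2.imread(fn),cv2.COLOR_BGR2GRAY)[y:y+h,x:x+w].astype(float)
    m=(g>th).astype(np.uint8);n,l,st,_=cv2.connectedComponentsWithStats(m);k=1+np.argmax(st[1:,4])
    P=np.argwhere(l==k)[:,::-1]+[x,y];c=P.mean(0);d=np.linalg.svd(P-c)[2][0];q=(P-c)@d
    return c,d,c+d*(q.min()-.3),c+d*(q.max()+.3),len(P)
a=ends('pics/top0.png',198,220,50,28,115);b=ends('pics/side0.png',196,185,16,36,110)
for e in(a,b):print([np.round(x,1) for x in e])
Lt=[(.125,0,.0025),(.0155,0,.0185)]
et=sorted([a[2],a[3]],key=lambda p:p[0]);es=sorted([b[2],b[3]],key=lambda p:p[1])
for o in([(T,Lt,np.array(et)),(S,Lt,np.array(es))],[(T,Lt,np.array(et))],[(S,Lt,np.array(es))]):
    v,r=fit(o,[.474,-.0586,1.317]);print(np.round(v,4),np.degrees(v[2]).round(1),r.tolist())
E
python3 fit2.py
```

```text
[array([221.6, 232.2]), array([1. , 0.3]), array([201.7, 226.9]), array([241.5, 237.4]), np.int64(170)]
[array([204.2, 202.9]), array([-0.,  1.]), array([204.8, 189.6]), array([203.6, 215.4]), np.int64(161)]
[ 0.4729 -0.056   1.298 ] 74.4 [[-0.4, -0.2], [-0.7, -0.1], [-0.1, 0.3], [0.1, 2.4]]
[ 0.4727 -0.0576  1.3021] 74.6 [[0.1, 0.0], [-0.1, -0.0]]
[ 0.4741 -0.0512  1.2962] 74.3 [[-0.0, -1.1], [0.0, 0.8]]
```

```bash
python3 go.py .473 -.057 .10 74.5
```

```text
t 18.15 tcp [ 0.629  -0.0174  0.1358] F [ 1.1 -0.9 -0.7] gap 1.0 grip 0.0 q6 1.18
mm [-160.5   10.3   36.2] shares [-0.3209  0.0206  0.0725] deg [ -0.15   0.11 -63.93] shares [-0.0004  0.0003 -0.1776]
```

Request:
servo_tool(
  commands=[-0.0642,0.0041,0,0,0,0,1,-0.0642,0.0041,0,0,0,0,1,-0.0642,0.0041,0,0,0,0,1,-0.0642,0.0041,0,0,0,0,1,-0.0642,0.0041,0,0,0,0,1,0,0,0,0,0,-0.0195,1,0,0,0,0,0,-0.0195,1,0,0,0,0,0,-0.0195,1,0,0,0,0,0,-0.0195,1,0,0,0.02,0,0,-0.0195,1,0,0,0.02,0,0,-0.0195,1,0,0,0.02,0,0,-0.0195,1],
)

```text
t: 19.15
tcp_pos: [0.4739, -0.0571, 0.1066]
tool_rot: [0.866, 0.5, -0.0, -0.0]
force: [0.0, -0.5, 0.6]
finger_gap: 1.0
gripper_force: 0.0
```

Request:
servo_tool(
  commands=[0,0,0,0,0,-0.0195,1,0,0,0,0,0,-0.0195,1,0,0,0,0,0,0,1,0,0,0,0,0,0,1],
)

```text
t: 19.48
tcp_pos: [0.4739, -0.0571, 0.1069]
tool_rot: [0.801, 0.599, -0.0, -0.0]
force: [0.8, 1.2, 0.4]
finger_gap: 1.001
gripper_force: 0.0
```

```bash
python3 go.py .473 -.057 -.026 74.5
```

```text
t 19.48 tcp [ 0.4739 -0.0571  0.1069] F [0.8 1.2 0.4] gap 1.001 grip 0.0 q6 -0.07
mm [ -0.2  -0.7 132.9] shares [-0.0004 -0.0014  0.2658] deg [-0.06 -0.01 -0.93] shares [-0.0002 -0.     -0.0026]
```

Request:
servo_tool(
  commands=[0,-0.0014,0.07,0,0,-0.0026,1,0,0,0.07,0,0,0,1,0,0,0.07,0,0,0,1,0,0,0.035,0,0,0,1,0,0,0.016,0,0,0,1,0,0,0.004,0,0,0,-1,0,0,0,0,0,0,-1,0,0,0,0,0,0,-1,0,0,0,0,0,0,-1,0,0,0,0,0,0,-1,0,0,0,0,0,0,-1,0,0,0,0,0,0,-1],
  force=80,
)

```text
t: 20.48
tcp_pos: [0.4742, -0.0572, -0.0237]
tool_rot: [0.795, 0.607, 0.001, 0.001]
force: [-1.1, 0.2, 6.9]
finger_gap: 0.219
gripper_force: 78.4
```

Request:
servo_tool(
  commands=[0,0,0,0,0,0,-1,0,0,0,0,0,0,-1],
)

```text
t: 20.65
tcp_pos: [0.4741, -0.0572, -0.0237]
tool_rot: [0.795, 0.607, 0.001, 0.001]
force: [-0.7, 0.0, 6.4]
finger_gap: 0.217
gripper_force: 78.4
```

```bash
python3 go.py .473 -.057 .05 0
```

```text
t 20.65 tcp [ 0.4741 -0.0572 -0.0237] F [-0.7  0.   6.4] gap 0.217 grip 78.4 q6 -0.09
mm [ -0.2  -1.  -73.7] shares [-0.0003 -0.002  -0.1474] deg [ 0.12 -0.08 74.69] shares [ 3.000e-04 -2.000e-04  2.075e-01]
```

Gripped (opening 0.217). With the lower edge at z = 0 the TCP reads -0.0237, so the slot floor corresponds to a TCP of -0.0077. Lift, back off and turn to the slot's direction.

Request:
servo_tool(
  commands=[0,0,-0.05,0,0,0,-1,0,0,-0.07,0,0,0,-1,0.033,-0.0284,0,0,0,0,-1,0.033,-0.0284,0,0,0,0,-1,0,0,0,0,0,0.0187,-1,0,0,0,0,0,0.0187,-1,0,0,0,0,0,0.0187,-1,0,0,0,0,0,0.0187,-1,0,0,0,0,0,0.0187,-1,0,0,0,0,0,0.0187,-1,0,0,0,0,0,0.0187,-1,0,0,0,0,0,0.0187,-1],
)

```text
t: 21.65
tcp_pos: [0.4548, -0.0176, 0.0355]
tool_rot: [0.984, 0.178, 0.0, 0.0]
force: [-0.2, -0.2, -2.5]
finger_gap: 0.216
gripper_force: 78.4
```

Request:
servo_tool(
  commands=[0,0,0,0,0,0.0187,-1,0,0,0,0,0,0.0187,-1,0,0,0,0,0,0.0187,-1,0,0,0,0,0,0,-1,0,0,0,0,0,0,-1],
)

```text
t: 22.07
tcp_pos: [0.4548, -0.0176, 0.0354]
tool_rot: [1.0, 0.007, 0.0, 0.0]
force: [-0.4, -0.2, -1.4]
finger_gap: 0.219
gripper_force: 78.4
```

```bash
python3 go.py .4555 -.0178 -.005 .5
```

```text
t 22.07 tcp [ 0.4548 -0.0176  0.0354] F [-0.4 -0.2 -1.4] gap 0.219 grip 78.4 q6 1.27
mm [ 0.6  0.2 40.4] shares [0.0013 0.0003 0.0807] deg [ 0.01 -0.04  0.31] shares [ 0.     -0.0001  0.0009]
```

Request:
servo_tool(
  commands=[0,0,0.05,0,0,0,-1,0,0,0.032,0,0,0,-1,0,0,0,0,0,0,-1,0,0,0,0,0,0,-1],
)

```text
t: 22.4
tcp_pos: [0.4541, -0.0175, -0.0064]
tool_rot: [1.0, 0.006, -0.001, -0.0]
force: [-0.8, -1.0, -0.8]
finger_gap: 0.221
gripper_force: 78.3
```

```bash
python3 go.py .4555 -.0178 -.0077 .5
python3 - <<'E'
from station import manip
from h import *
import cv2
S=manip.snapshot('side');T=manip.snapshot('top');p=manip.sense()['tcp_pos'];zb=p[2]+.0237
out=[]
for P,o,wh,f in((S,(200,165),(100,75),5),(T,(205,160),(50,75),5)):
    I=cv2.resize(P['img'][o[1]:o[1]+wh[1],o[0]:o[0]+wh[0],::-1],None,fx=f,fy=f,interpolation=2)
    for X in([p[0]+.125,p[1],zb],[p[0]+.125,p[1],zb+.005],[.6305-.042,-.0178,.016],[.6305-.028,-.0178,.016]):
        u=(proj(P,X)[0]-o)*f+2;cv2.circle(I,tuple(int(q) for q in u),2,(0,0,255),-1);print(u.round())
    out.append(I)
cv2.imwrite('pics/k.png',np.hstack(out))
E
```

```text
t 22.4 tcp [ 0.4541 -0.0175 -0.0064] F [-0.8 -1.  -0.8] gap 0.221 grip 78.3 q6 1.27
mm [1.4 0.4 1.3] shares [0.0027 0.0007 0.0026] deg [-0.03  0.1   0.23] shares [-0.0001  0.0003  0.0006]
[238. 176.]
[237. 168.]
[256. 176.]
[286. 169.]
[135. 193.]
[135. 192.]
[135. 178.]
[135. 152.]
```

View pics/k.png

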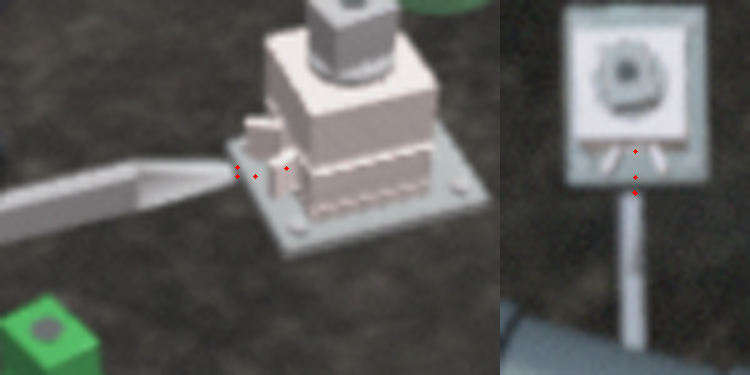

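The tip, at (238,172) in the side view, sits where predicted and in line with the wings. In the top view it is about 1 px to the left, so I turn it 0.9° and enter slowly.

Request:
servo_tool(
  commands=[0,0,0.0015,0,0,0.0025,-1,0.01,0,0,0,0,0,-1,0.01,0,0,0,0,0,-1,0.01,0,0,0,0,0,-1,0.01,0,0,0,0,0,-1,0,0,0,0,0,0,-1],
)

```text
t: 23.0
tcp_pos: [0.4771, -0.0182, -0.0066]
tool_rot: [1.0, -0.002, 0.002, 0.0]
force: [-0.2, 0.9, -0.9]
finger_gap: 0.218
gripper_force: 78.4
```

Request:
servo_tool(
  commands=[0.01,0,0,0,0,0,-1,0.01,0,0,0,0,0,-1,0.01,0,0,0,0,0,-1,0.01,0,0,0,0,0,-1,0,0,0,0,0,0,-1],
)

```text
t: 23.42
tcp_pos: [0.4967, -0.0181, -0.0068]
tool_rot: [1.0, -0.002, 0.001, 0.0]
force: [0.4, -0.2, -1.3]
finger_gap: 0.218
gripper_force: 78.4
```

Request:
servo_tool(
  commands=[0,0,0.003,0,0,0,-1,0.004,0,0,0,0,0,-1,0.004,0,0,0,0,0,-1,0.004,0,0,0,0,0,-1,0.004,0,0,0,0,0,-1,0,0,0,0,0,0,-1],
)

```text
t: 23.92
tcp_pos: [0.5035, -0.018, -0.0082]
tool_rot: [1.0, -0.002, 0.001, 0.0]
force: [-0.2, 0.2, 0.1]
finger_gap: 0.216
gripper_force: 78.8
```

Request:
servo_tool(
  commands=[0.005,0,0,0,0,0,-1,0.005,0,0,0,0,0,-1,0.005,0,0,0,0,0,-1,0.005,0,0,0,0,0,-1,0,0,0,0,0,0,-1],
)

```text
t: 24.33
tcp_pos: [0.5138, -0.018, -0.0082]
tool_rot: [1.0, -0.002, 0.001, 0.0]
force: [0.8, 0.8, 1.9]
finger_gap: 0.217
gripper_force: 78.8
```

Request:
servo_tool(
  commands=[0.005,0,0.001,0,0,0,-1,0.005,0,0,0,0,0,-1,0.005,0,0,0,0,0,-1,0.005,0,0,0,0,0,-1,0,0,0,0,0,0,-1],
)

```text
t: 24.75
tcp_pos: [0.517, -0.0166, -0.0089]
tool_rot: [1.0, -0.002, -0.006, -0.001]
force: [-10.4, -0.5, 10.8]
finger_gap: 0.218
gripper_force: 80.1
```

Request:
servo_tool(
  commands=[0.005,0,0,0,0,0,-1,0.005,0,0,0,0,0,-1,0.005,0,0,0,0,0,-1,0.005,0,0,0,0,0,-1,0,0,0,0,0,0,-1],
)

```text
t: 25.17
tcp_pos: [0.5203, -0.0155, -0.0096]
tool_rot: [1.0, -0.002, -0.012, -0.002]
force: [-18.2, -0.7, 13.1]
finger_gap: 0.216
gripper_force: 80.7
```

Request:
servo_tool(
  commands=[0.005,0.002,-0.002,0,0,0,-1,0.005,0.002,-0.001,0,0,0,-1,0.005,0,0,0,0,0,-1,0.005,0,0,0,0,0,-1,0,0,0,0,0,0,-1],
)

```text
t: 25.58
tcp_pos: [0.5325, -0.0176, -0.0087]
tool_rot: [1.0, -0.002, -0.01, -0.002]
force: [-10.2, 1.6, 3.9]
finger_gap: 0.219
gripper_force: 79.4
```

Moving well at 10 N. Continue.

Request:
servo_tool(
  commands=[0.005,0,0,0,0,0,-1,0.005,0,0,0,0,0,-1,0.005,0,0,0,0,0,-1,0.005,0,0,0,0,0,-1,0,0,0,0,0,0,-1],
)

```text
t: 26.0
tcp_pos: [0.5509, -0.019, -0.0085]
tool_rot: [1.0, -0.002, -0.002, -0.001]
force: [-0.7, 3.9, -3.3]
finger_gap: 0.218
gripper_force: 78.4
```

Request:
servo_tool(
  commands=[0.005,0,0,0,0,0,-1,0.005,0,0,0,0,0,-1,0.004,0,0,0,0,0,-1,0,0,0,0,0,0,-1],
)

```text
t: 26.33
tcp_pos: [0.5598, -0.0191, -0.0078]
tool_rot: [1.0, -0.002, -0.0, -0.001]
force: [-1.8, 4.4, -4.5]
finger_gap: 0.219
gripper_force: 78.3
```

Request:
servo_tool(
  commands=[0,-0.0016,0.0015,0,0,0,-1,0,0,0,0,0,0,-1],
)

```text
t: 26.5
tcp_pos: [0.5607, -0.019, -0.0082]
tool_rot: [1.0, -0.002, 0.001, 0.0]
force: [-1.2, 4.7, -3.3]
finger_gap: 0.217
gripper_force: 78.5
```

Request:
servo_tool(
  commands=[0,0,0,0,0,0,1,0,0,0,0,0,0,1,0,0,0,0,0,0,1,0,0,0,0,0,0,1,0,0,0,0,0,0,1,0,0,0,0,0,0,1,0,0,0,0,0,0,1],
)

```text
t: 27.08
tcp_pos: [0.56, -0.0195, -0.0079]
tool_rot: [1.0, -0.002, 0.0, 0.0]
force: [-0.0, 0.6, -0.2]
finger_gap: 1.002
gripper_force: 0.0
```

Request:
servo_tool(
  commands=[0,0,-0.02,0,0,0,1,0,0,-0.06,0,0,0,1,0,0,-0.06,0,0,0,1,-0.06,0,-0.04,0,0,0,1,-0.07,0,0,0,0,0,1,0,0,0,0,0,0,1],
)

```text
t: 27.58
tcp_pos: [0.4855, -0.0169, 0.0828]
tool_rot: [1.0, -0.002, -0.005, -0.001]
force: [-2.0, 0.9, -0.6]
finger_gap: 1.0
gripper_force: 0.0
```

Run:
```python
from station import manip
from h import *
import cv2
S=manip.snapshot('side');T=manip.snapshot('top');s=manip.sense();print(s['t'],s['tcp_pos'],s['force'])
out=[]
for P,o,wh,f,H in((S,(215,135),(90,90),5,[(.6309,-.018,.1105),(.6848,-.018,.016),(.6848,-.018,.021)]),(T,(205,150),(60,90),5,[(.6309,-.018,.1105),(.6848,-.018,.02)])):
    I=cv2.resize(P['img'][o[1]:o[1]+wh[1],o[0]:o[0]+wh[0],::-1],None,fx=f,fy=f,interpolation=2)
    for X in H:
        u=(proj(P,X)[0]-o)*f+2;cv2.circle(I,tuple(int(q) for q in u),2,(0,0,255),-1);print(u.round())
    out.append(I)
cv2.imwrite('pics/l.png',np.hstack(out))
```

```text
27.6833 [ 0.49319689 -0.01866236  0.08283446] [ 1.15766377 -0.67163879  0.24312009]
[278. 130.]
[385. 278.]
[386. 270.]
[125. 119.]
[135.  49.]
```

View pics/l.png

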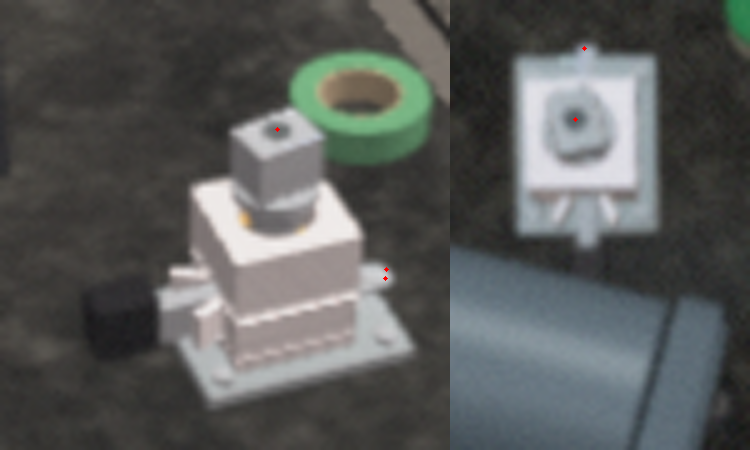

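The tool stands lifted, with its head at (278,130) as predicted for a 9.5 mm lift. The drift is through the slot with its tip at about (390,275), and the gripper is clear. Handing in.

```bash
python3 -c "
from station import manip
print(manip.sign_off())"
```

```text
the job is handed in; nothing more can be done
None
```

I seated the tool with a twisting push and let go, then drove the drift through; the last picture shows the tool lifted onto it. I handed the job in at about 28 s, but sign-off returned no verdict.

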